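# Unnest two sample cups and sort them into their size rows

### The job

A narrow orange sample cup has been left standing inside a wide white one on the bench. Pull the two apart and stand each cup upright in an empty bay of its own size row: the orange cup in the blue tray that holds the other orange cup, the white cup in the blue tray that holds the other white cup. Do not tip either cup over on the way.

Things in the scene. Friction and masses are not known exactly. Their poses are not given: they have to be found in the camera images.
- small_cup: Small cup to be sorted: orange plastic, open top, straight round wall, 42 mm outer diameter, 95 mm tall, wall 2.5 mm, about 40 g. Origin: centre of its underside, z axis up to the mouth. It starts standing loosely (about 6 mm of play all round) on the 3 mm floor of the white cup; its top 43 mm stand out above the white rim.
- large_cup: Large cup to be sorted: white plastic, open top, straight round wall, 60 mm outer diameter, 55 mm tall, wall 2.5 mm, floor 3 mm, about 45 g. Origin: centre of its underside, z axis up to the mouth. It starts on the bench with the orange cup inside; nothing else over 10 mm high stands within 80 mm of its side.
- small_row: Fixed blue tray for small cups, 204 x 70 mm: three bays 64 x 64 mm inside, floor 3 mm and walls (3 mm thick) 10 mm above the bench. Origin: centre of underside. Bay centres at -67, 0, +67 mm on its x axis, which points away from the robot. The +67 bay holds another orange cup, the others are empty. It lies left or right of the nested cups.
- large_row: Fixed blue tray for large cups, 258 x 88 mm, on the other side: three bays 82 x 82 mm inside, floor 3 mm and walls (3 mm thick) 10 mm above the bench. Origin: centre of underside. Bay centres at -85, 0, +85 mm on its x axis, which points away from the robot. The +85 bay holds another white cup, the others are empty. Jars 85 mm tall stand 55 mm or more outside the trays.
Things that resemble listed ones, but are neither listed nor needed, are in the scene too. What is shaped like the small_cup but pink is not meant.

How it is judged:
On the way:
1. the small orange cup is pulled up out of the white cup, its underside above the white rim or well to its side ((z of small_cup in the frame of large_cup above 0.055 m or horizontal distance between small_cup and large_cup above 0.06 m)), for 0.1 s.
At the end, for the whole second after the job is handed in: The orange cup stands at rest, upright within 0.1 rad, on the floor of one of the two empty bays of the small tray, and the white cup likewise in one of the two empty bays of the large tray, each within 14 mm of the bay's centre both ways (the bay walls themselves allow 11 mm) (x of small_cup in the frame of small_row between -0.081 and 0.014 m and (x of small_cup in the frame of small_row below -0.053 m or x of small_cup in the frame of small_row above -0.014 m) and y of small_cup in the frame of small_row between -0.014 and 0.014 m and z of small_cup in the frame of small_row between 0 and 0.006 m and angle between each of small_cup, large_cup's own z axis and vertical below 0.1 rad and linear speed of each of small_cup, large_cup below 0.02 m/s and x of large_cup in the frame of large_row between -0.099 and 0.014 m and (x of large_cup in the frame of large_row below -0.071 m or x of large_cup in the frame of large_row above -0.014 m) and y of large_cup in the frame of large_row between -0.014 and 0.014 m and z of large_cup in the frame of large_row between 0 and 0.006 m); the robot touches nothing.
It fails at once if one of the two cups is tipped by more than 0.7 rad (angle between any of small_cup, large_cup's own z axis and vertical above 0.7 rad).
It also fails if it takes over 61 s, if anything falls off the work surface, if the arm or the gripper's body presses on something with over 40 N, if the wrist force passes 120 N, or if a joint passes its speed limit or range.

### The arm

A 6-joint arm with a two-finger parallel gripper is mounted at the origin on the work surface. World frame = base frame: x ahead of the robot, y to its left, z up, the work surface at z = 0. Lengths are in m, angles in rad, forces in N, time in s.
With the tool pointing down it reaches from about 0.3 to 0.875 m from the base axis. Payload 4.2 kg.
Tool frame: the origin (TCP) lies midway between the tips of the shut fingers; the grasp point (between the pads) lies 19 mm behind it; z points along the fingers, x is the direction in which the jaws open and shut, and the axes are right-handed (so a half turn about z gives the same grasp; the last joint's range is limited). The gripper opens to 85 mm and grips with 20 to 120 N. Pads are 22 mm wide; open, the fingers measure 114 mm over their backs; the gripper's body (76 mm by 85 mm) begins 54 mm behind the grasp point. The pads swing forward as they close: fully open they stand 13 mm farther back than shut.
Start: joints at [-1.257, 0.32, 1.565, -0, 1.257, -0.02], TCP at [0.188, -0.543, 0.231] pointing down, gripper open.
Joint ranges: [-3.11, 3.11], [-0.84, 2.01], [0.21, 2.61], [-1.34, 4.49], [0.05, 2.63], [-2.56, 2.56]. Speed limits (rad/s): [2.57, 2.57, 3.14, 3.14, 3.14, 3.14].

### API

Orientations are given as a unit quaternion [w, x, y, z].
In Python, from station import robot gives the robot as it stands.
- The arm moves only by the tool apply_moves, never from a script. Its argument "increments" is a list of rows, each an object with "claw": the opening, from 0 (shut) to 1 (fully open); "slide": the shift along the tool's x, y, z in m, a list of three; "roll": the turn about the tool's z in rad. A call has 1 to 12 rows; each row is the pose to reach, as a shift and turn from the pose commanded when the call began, along the tool's axes at that moment; what a row does not reach only later rows make up. A row lasts 1/8 s, in which the tool goes at most 62.5 mm and 10.7 degrees, less where a joint would pass 70% of its speed; a pose out of reach is approached as far as the arm can. A call with a gripper value outside its range is refused whole. The fingers move at their own pace and stop on an object; "newtons" is the grip in N (left out, the last holds). Time passes only in rows, so rows that repeat a pose let the fingers close. It gives the time, the measured TCP pose, the force and the opening at its end, in the units of the state.
- robot.state(): the state, without advancing time (a new reading comes with each control period).
- robot.read_camera(name): name is "side" or "top" or "wrist"; returns (picture, depth): 420x560x3 uint8, red, green, blue; 420x560 float32, m along the optical axis (not along the pixel's ray), 0 where there is no reading.
- robot.camera_info(name): a dict with "fx", "fy", "cx", "cy" (pixels), "rvec" (rotation vector, rad) and "tvec" (3), from world to camera coordinates, as OpenCV has them. Camera axes: x right, y down, z forward; pixel columns grow to the right and rows downward; lengths in m; the calibration is good to about 2 mm. A picture is of the moment at which its call begins: read the wrist's pose just before it. camera_info takes no time and is no camera call; for the wrist camera it gives the pose at the moment of the call.
- robot.close_job(): hands the job in, once; it reports no verdict.
The state is a dict: "clock": time; "joint_positions": joint angles; "dq": joint speeds; "joint_efforts": joint torques, N m; "tool_pos": TCP position; "tool_rot": TCP orientation; "contact_force": force on the tool from outside, world axes, zero at the start; "moment": the same for the moment, N m; "grip_width": finger opening in m.
Only numpy, scipy, OpenCV 4.12 (cv2) and the standard library are available. Lean on these libraries where they do the work, as an engineer would, in place of code of your own. Each camera call takes 0.05 s, during which the arm holds its last target. There are 200 camera calls.

## Working session

There is one attempt and no reset: what is moved stays moved. The work goes in short steps, Python scripts to look and compute and a tool call to move; the robot and the scene stay as the last step left them, time stands still between calls to the robot, and variables do not carry over. Pictures are saved under pics/ and viewed, about 8 in all and at most 12, crops included, and the job is handed in when it is done.

Besides the shell and the picture viewer there is one more tool, called after "Call:" as name(argument=value, ...) on one line, values as JSON. apply_moves: Moves the arm, as the interface text tells. Its arguments: {"type":"object","properties":{"increments":{"type":"array"},"newtons":{"type":"number"}},"required":["increments"]}

```bash
mkdir -p pics
cat > h.py <<'E'
import numpy as np,cv2
from station import robot
def cam(n):
    c=robot.camera_info(n);R=cv2.Rodrigues(np.array(c["rvec"],float))[0];t=np.array(c["tvec"],float).ravel()
    return c,R,t
def ray(n,u,v,z):
    c,R,t=cam(n);d=R.T@np.array([(u-c["cx"])/c["fx"],(v-c["cy"])/c["fy"],1]);o=-R.T@t
    return o+d*(z-o[2])/d[2]
def cloud(n,depth):
    c,R,t=cam(n);v,u=np.mgrid[:420,:560]
    P=np.stack([(u-c["cx"])/c["fx"]*depth,(v-c["cy"])/c["fy"]*depth,depth],-1)
    return (P-t)@R
E
python3 - <<'E'
from h import *
s=robot.state();print(s)
for n in("top","side"):
    p,d=robot.read_camera(n);np.savez(n,p=p,d=d);cv2.imwrite(f"pics/{n}.png",p[:,:,::-1])
    c,R,t=cam(n);print(n,-R.T@t,R[2],c["fx"])
E
```

```text
{'clock': 0.0, 'joint_positions': array([-1.25703005e+00,  3.20321769e-01,  1.56567149e+00,  6.53204831e-07,
        1.25738870e+00, -2.00094379e-02]), 'dq': array([ 0.00109453,  0.00023777, -0.00078051,  0.00042831, -0.00102957,
        0.00029155]), 'joint_efforts': array([ 1.81171454e-03, -4.15513229e+01, -2.34161586e+01,  7.90930994e-05,
        8.30539822e-03,  1.22481660e-05]), 'tool_pos': array([ 0.18822841, -0.54282257,  0.23046802]), 'tool_rot': array([-5.33469809e-04,  8.14742733e-01, -5.79821936e-01, -7.18203045e-04]), 'contact_force': array([ 0.37759985,  0.20463853, -0.18797967]), 'moment': array([-0.0325642 ,  0.00597519,  0.03465199]), 'grip_width': 0.08588019984220605}
top [0.4175164  0.01084496 0.92960189] [ 0.12029577 -0.01254436 -0.99265884] 453.683173928899
side [ 0.4369987  -0.59687253  0.45775358] [ 0.08659663  0.82701482 -0.55547053] 394.3347002603068
```

View pics/top.png

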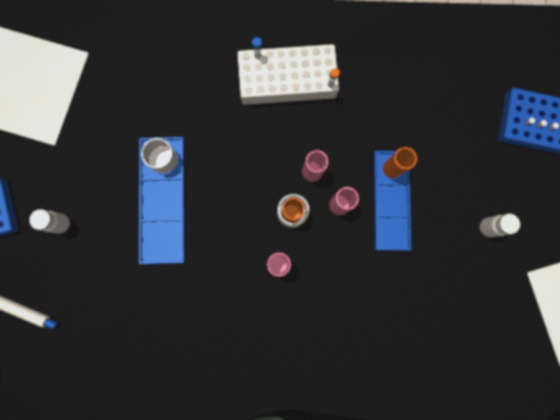

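View pics/side.png

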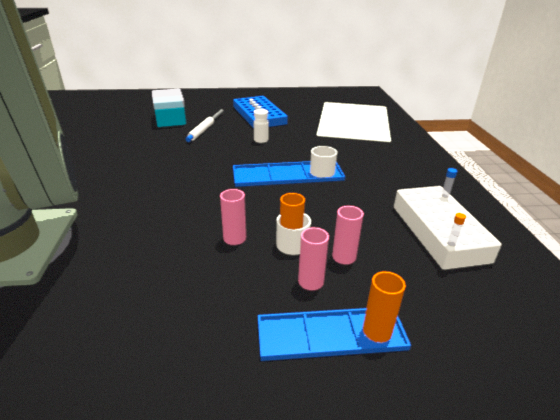

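Top view: the nested pair is at (293,210), with three pink decoys at (316,163), (345,200) and (279,265). The small tray is on the right at about (393,200), with its orange cup at the far end. The large tray is on the left at about (161,200), with its white cup at the far end. The orange cup inside the white rim is the only one that fits the description.

```bash
cat > m.py <<'E'
from h import *
D=np.load("top.npz");p,d=D["p"],D["d"];P=cloud("top",d)
hsv=cv2.cvtColor(p,cv2.COLOR_RGB2HSV)
def blobs(m,a=150):
    n,l,s,c=cv2.connectedComponentsWithStats(m.astype(np.uint8));return [(l==i,c[i],s[i]) for i in range(1,n) if s[i,4]>a]
H,S,V=hsv[...,0],hsv[...,1],hsv[...,2]
# trays
for m,c,s in blobs((H>100)&(H<120)&(S>150)&(V>70),1500):
    z=P[m][:,2];print("tray",c.round(1),s,"z",np.percentile(z,[5,50,95]).round(4))
    f=cv2.findContours(m.astype(np.uint8),0,2)[0];f=max(f,key=cv2.contourArea)
    uv=f[:,0,:];W=np.array([ray("top",u,v,.01)[:2] for u,v in uv])
    r=cv2.minAreaRect((W*1000).astype(np.float32));print(r, cv2.boxPoints(r).round(0).tolist())
# things above 30 mm
X=P[...,:2];hm=(d>0)&(P[...,2]>.035)&(P[...,2]<.2)&(np.hypot(X[...,0],X[...,1])>.2)
for m,c,s in blobs(hm,60):
    z=P[m][:,2];zt=np.percentile(z,97);t=m&(P[...,2]>zt-.006)
    uv=np.argwhere(t)[:,::-1].astype(np.float32)
    q=(P[t][:,:2]*1000).astype(np.float32);cc,rr=cv2.minEnclosingCircle(q)
    print("obj",c.round(0),"ztop",zt.round(4),"circ",np.round(cc,1),round(rr,1),"col",p[m].mean(0).round())
E
python3 m.py
python3 - <<'E'
import cv2
i=cv2.imread('pics/top.png')[130:290,220:430];cv2.imwrite('pics/crop.png',cv2.resize(i,None,fx=3.5,fy=3.5))
E
```

```text
tray [530.4 119. ] [ 499   87   61   66 2908] z [0.0085 0.0274 0.0304]
((733.9388427734375, -539.1936645507812), (128.84141540527344, 120.74945068359375), 79.13134765625) [[663.0, -591.0], [781.0, -614.0], [805.0, -487.0], [687.0, -465.0]]
tray [161.9 212.3] [ 139  137   46  127 4445] z [-0.0003  0.0028  0.0098]
((547.1364135742188, 233.818359375), (259.07391357421875, 90.62814331054688), 2.867576837539673) [[415.0, 273.0], [420.0, 182.0], [679.0, 195.0], [674.0, 286.0]]
tray [391.2 207.9] [ 374  150   38  101 3036] z [-0.0006  0.0029  0.0102]
((555.4336547851562, -238.94143676757812), (208.12457275390625, 75.36953735351562), 0.21886202692985535) [[451.0, -202.0], [452.0, -277.0], [660.0, -276.0], [659.0, -201.0]]
obj [288.  71.] ztop 0.0967 circ [812.9 -32.1] 88.5 col [210. 207. 199.]
obj [158. 154.] ztop 0.0594 circ [630.9 234.9] 29.9 col [133. 132. 131.]
obj [402. 162.] ztop 0.0985 circ [ 621.8 -241.3] 21.4 col [117.  62.  29.]
obj [316. 164.] ztop 0.096 circ [612.1 -75.2] 20.9 col [126.  74.  87.]
obj [346. 200.] ztop 0.0966 circ [ 543.2 -132.1] 20.9 col [134.  78.  92.]
obj [294. 209.] ztop 0.0991 circ [521.3 -32.2] 20.8 col [146. 111.  88.]
obj [ 46. 221.] ztop 0.0863 circ [494.5 438.4] 18.9 col [167. 166. 163.]
obj [503. 225.] ztop 0.0866 circ [ 502.8 -440.9] 19.0 col [181. 180. 172.]
obj [280. 264.] ztop 0.0967 circ [418.3  -6.9] 20.7 col [163.  99. 116.]
```

View pics/crop.png

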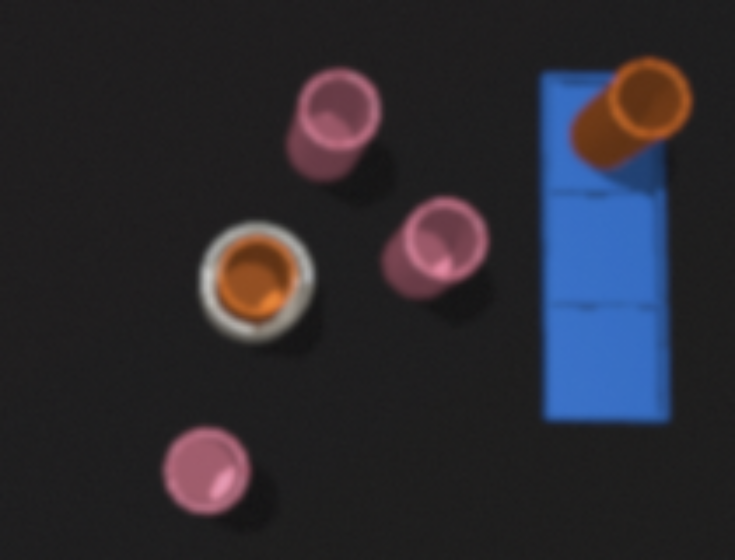

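The crop confirms the target: the orange cup inside the white ring is at top-image pixel (293,210). The solitary pink cups are decoys. I measured:

| Item | Position (mm) | Check |
|---|---|---|
| Nested pair | (521,-32) | top at z 99, expected 98 |
| Small tray centre | (555,-239) | 208x75 against 204x70 |
| Large tray centre | (547,234) | yaw 2.9°, 259x91 against 258x88 |

The nearest pinks are about 100 mm centre to centre, so I'll turn the jaws to about 57°, clear of them.

Call:
apply_moves(increments=[{"claw": 1, "slide": [-0.374, -0.482, 0.04], "roll": 0.9}, {"claw": 1, "slide": [-0.374, -0.482, 0.04], "roll": 0.9}, {"claw": 1, "slide": [-0.374, -0.482, 0.04], "roll": 0.9}, {"claw": 1, "slide": [-0.374, -0.482, 0.04], "roll": 0.9}, {"claw": 1, "slide": [-0.374, -0.482, 0.04], "roll": 0.9}, {"claw": 1, "slide": [-0.374, -0.482, 0.04], "roll": 0.9}, {"claw": 1, "slide": [-0.374, -0.482, 0.04], "roll": 0.9}, {"claw": 1, "slide": [-0.374, -0.482, 0.04], "roll": 0.9}, {"claw": 1, "slide": [-0.374, -0.482, 0.04], "roll": 0.9}, {"claw": 1, "slide": [-0.374, -0.482, 0.04], "roll": 0.9}, {"claw": 1, "slide": [-0.374, -0.482, 0.04], "roll": 0.9}, {"claw": 1, "slide": [-0.374, -0.482, 0.04], "roll": 0.9}], newtons=30)

```text
clock: 1.6
tool_pos: [0.5209, -0.0318, 0.1908]
tool_rot: [-0.001, -0.482, 0.876, 0.0]
contact_force: [0.5, 0.0, 0.3]
grip_width: 0.0851
```

```bash
cat >> h.py <<'E'
from scipy.spatial.transform import Rotation
def tool():
    s=robot.state();w,x,y,z=s["tool_rot"];R=Rotation.from_quat([x,y,z,w]).as_matrix();return s,R
def togo(x,y,z):
    s,R=tool();p=s["tool_pos"];print("t",round(s["clock"],2),"tcp",p.round(4),"jaw deg",np.degrees(np.arctan2(R[1,0],R[0,0])).round(1),"zax",R[:,2].round(3),"w",round(s["grip_width"],4),"F",s["contact_force"].round(1),"q6",s["joint_positions"][5].round(2))
    print("slide to",(x,y,z),(R.T@(np.array([x,y,z])-p)).round(4))
E
python3 - <<'E'
from h import *
p,d=robot.read_camera("wrist");cv2.imwrite("pics/w1.png",p[:,:,::-1]);P=cloud("wrist",d)
hsv=cv2.cvtColor(p,cv2.COLOR_RGB2HSV)
for a,b in((.085,.11),(.045,.065)):
    m=(d>0)&(P[...,2]>a)&(P[...,2]<b)&(np.hypot(P[...,0]-.521,P[...,1]+.032)<.045)
    q=(P[m][:,:2]*1000).astype(np.float32)
    if len(q)>20: print(len(q),cv2.minEnclosingCircle(q),np.percentile(P[m][:,2],95))
togo(.521,-.032,.063)
E
```

```text
1051 ((522.345703125, -31.22496223449707), 21.00241470336914) 0.09918979008886866
1085 ((525.6669921875, -33.3262939453125), 29.787899017333984) 0.06259789711175119
t 1.65 tcp [ 0.5205 -0.0326  0.191 ] jaw deg -122.4 zax [-0.001 -0.001 -1.   ] w 0.0854 F [-0.2  0.2 -0.1] q6 2.05
slide to (0.521, -0.032, 0.063) [-0.001  -0.0002  0.128 ]
```

View pics/w1.png

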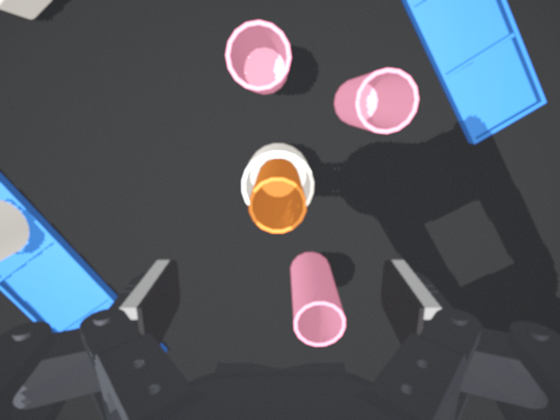

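Wrist view: the orange mouth is at (278,205) inside the white rim, and its position of (522,-31) agrees with the top view. Descending and closing.

Call:
apply_moves(increments=[{"claw": 1, "slide": [-0.002, 0, 0.06], "roll": 0}, {"claw": 1, "slide": [-0.002, 0, 0.1], "roll": 0}, {"claw": 1, "slide": [-0.002, 0, 0.128], "roll": 0}, {"claw": 1, "slide": [-0.002, 0, 0.128], "roll": 0}, {"claw": 0.4, "slide": [-0.002, 0, 0.128], "roll": 0}, {"claw": 0.4, "slide": [-0.002, 0, 0.128], "roll": 0}, {"claw": 0.3, "slide": [-0.002, 0, 0.128], "roll": 0}, {"claw": 0.3, "slide": [-0.002, 0, 0.128], "roll": 0}, {"claw": 0.3, "slide": [-0.002, 0, 0.128], "roll": 0}, {"claw": 0.3, "slide": [-0.002, 0, 0.128], "roll": 0}], newtons=30)

```text
clock: 2.9
tool_pos: [0.5232, -0.0305, 0.0648]
tool_rot: [0.001, -0.482, 0.876, -0.001]
contact_force: [-0.9, -1.4, 6.9]
grip_width: 0.0412
```

Run:
```python
from h import *
togo(.488,-.239,.063)
p,d=robot.read_camera("side");cv2.imwrite("pics/s2.png",cv2.resize(p[140:360,150:450,::-1],None,fx=2,fy=2))
```

```text
t 2.9 tcp [ 0.5232 -0.0305  0.0648] jaw deg -122.4 zax [ 0.003 -0.001 -1.   ] w 0.0412 F [-0.9 -1.4  6.9] q6 2.06
slide to (0.488, -0.239, 0.063) [ 0.1948 -0.082   0.0019]
```

View pics/s2.png

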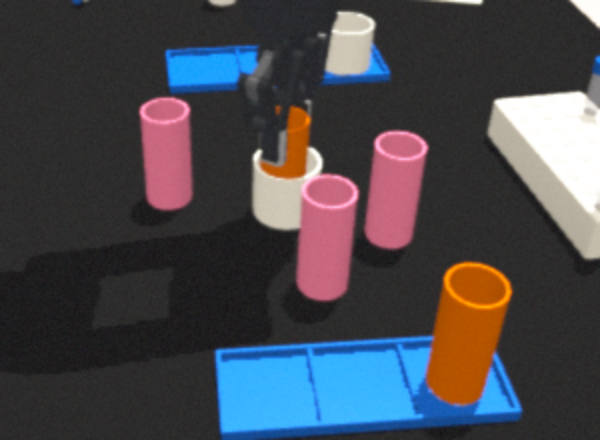

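The side view shows the jaws holding the orange cup just above the white rim, width 41 mm. I'll lift straight up and check that the white cup stays behind.

Call:
apply_moves(increments=[{"claw": 0.3, "slide": [0, 0, -0.015], "roll": 0}, {"claw": 0.3, "slide": [0, 0, -0.04], "roll": 0}, {"claw": 0.3, "slide": [0, 0, -0.075], "roll": 0}, {"claw": 0.3, "slide": [0, 0, -0.11], "roll": 0}, {"claw": 0.3, "slide": [0, 0, -0.13], "roll": 0}, {"claw": 0.3, "slide": [0, 0, -0.13], "roll": 0}])

```text
clock: 3.7
tool_pos: [0.5233, -0.0303, 0.1956]
tool_rot: [0.002, -0.482, 0.876, -0.001]
contact_force: [-0.1, -0.8, -1.5]
grip_width: 0.041
```

Run:
```python
from h import *
togo(.488,-.239,.195)
p,d=robot.read_camera("side");cv2.imwrite("pics/s3.png",cv2.resize(p[60:360,150:450,::-1],None,fx=1.8,fy=1.8))
```

```text
t 3.7 tcp [ 0.5233 -0.0303  0.1956] jaw deg -122.4 zax [ 0.005 -0.    -1.   ] w 0.041 F [-0.1 -0.8 -1.5] q6 2.06
slide to (0.488, -0.239, 0.195) [ 0.1951 -0.0821  0.0005]
```

View pics/s3.png

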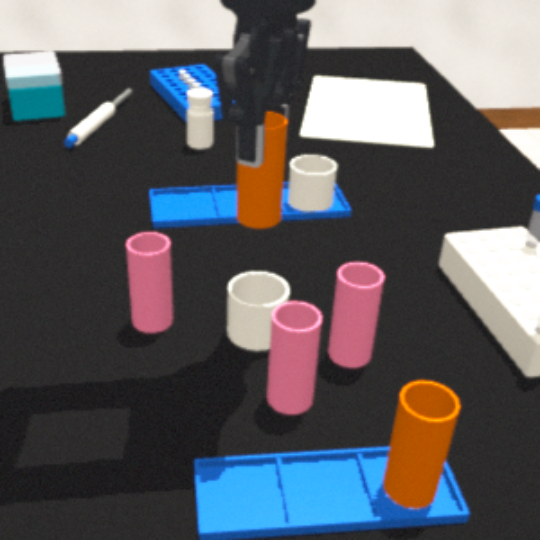

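The two cups are separated, the orange one is upright and the white one still stands. Carrying the orange cup over bay -67 of the small tray.

Call:
apply_moves(increments=[{"claw": 0.3, "slide": [0.05, -0.021, 0], "roll": 0}, {"claw": 0.3, "slide": [0.1, -0.042, 0], "roll": 0}, {"claw": 0.3, "slide": [0.15, -0.063, 0], "roll": 0}, {"claw": 0.3, "slide": [0.18, -0.076, 0], "roll": 0}, {"claw": 0.3, "slide": [0.195, -0.082, 0], "roll": 0}, {"claw": 0.3, "slide": [0.195, -0.082, 0], "roll": 0}, {"claw": 0.3, "slide": [0.195, -0.082, 0.06], "roll": 0}, {"claw": 0.3, "slide": [0.195, -0.082, 0.09], "roll": 0}, {"claw": 0.3, "slide": [0.195, -0.082, 0.105], "roll": 0}, {"claw": 0.3, "slide": [0.195, -0.082, 0.105], "roll": 0}])

```text
clock: 5.0
tool_pos: [0.487, -0.2379, 0.0879]
tool_rot: [-0.0, -0.482, 0.876, 0.001]
contact_force: [0.0, -0.3, -0.9]
grip_width: 0.0412
```

Run:
```python
from h import *
togo(.488,-.239,.0655)
p,d=robot.read_camera("side");cv2.imwrite("pics/s4.png",cv2.resize(p[180:400,200:460,::-1],None,fx=2.2,fy=2.2))
P=cloud("side",d);h=cv2.cvtColor(p,cv2.COLOR_RGB2HSV)
m=(h[...,0]<14)&(h[...,1]>180)&(d>0)&(P[...,0]<.56)&(P[...,1]<-.15)
q=P[m];print(len(q),np.percentile(q,[1,99],axis=0).round(4))
```

```text
t 5.0 tcp [ 0.487  -0.2379  0.0879] jaw deg -122.4 zax [-0.001  0.001 -1.   ] w 0.0412 F [ 0.  -0.3 -0.9] q6 1.66
slide to (0.488, -0.239, 0.0655) [ 0.0004 -0.0015  0.0224]
192 [[ 4.637e-01 -2.663e-01 -3.000e-04]
 [ 5.209e-01 -1.567e-01  1.497e-01]]
```

View pics/s4.png

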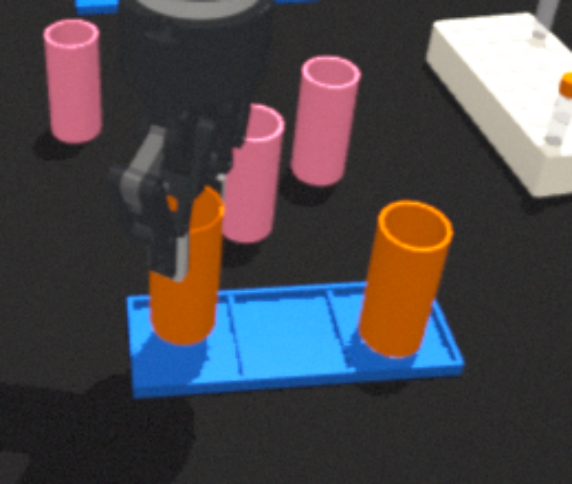

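The cup hangs just above the floor of bay -67, well centred. I'll lower it, release, and rise.

Call:
apply_moves(increments=[{"claw": 0.3, "slide": [0, -0.001, 0.012], "roll": 0}, {"claw": 0.3, "slide": [0, -0.001, 0.0215], "roll": 0}, {"claw": 0.3, "slide": [0, -0.001, 0.0225], "roll": 0}, {"claw": 0.3, "slide": [0, -0.001, 0.0225], "roll": 0}, {"claw": 0.55, "slide": [0, -0.001, 0.0225], "roll": 0}, {"claw": 0.8, "slide": [0, -0.001, 0.0225], "roll": 0}, {"claw": 0.9, "slide": [0, -0.001, 0.0225], "roll": 0}, {"claw": 0.9, "slide": [0, -0.001, 0.0], "roll": 0}, {"claw": 1, "slide": [0, -0.001, -0.05], "roll": 0}, {"claw": 1, "slide": [0, -0.001, -0.1], "roll": 0}, {"claw": 1, "slide": [0, -0.001, -0.1], "roll": 0}])

```text
clock: 6.42
tool_pos: [0.4901, -0.2406, 0.1927]
tool_rot: [0.003, -0.481, 0.876, -0.004]
contact_force: [-0.2, 1.0, -0.3]
grip_width: 0.0853
```

```bash
cat > look.py <<'E'
from h import *
p,d=robot.read_camera("top");np.savez("top",p=p,d=d);cv2.imwrite("pics/top_l.png",p[:,:,::-1])
exec(open("m.py").read().replace("from h import *",""))
E
python3 look.py; python3 -c "
from h import *
togo(.522,-.031,.19)"
```

```text
tray [532.8 115.4] [ 501   87   59   66 2440] z [0.0083 0.0275 0.0305]
((733.9566650390625, -539.12744140625), (128.33969116210938, 121.16447448730469), 79.43439483642578) [[663.0, -591.0], [782.0, -613.0], [805.0, -487.0], [686.0, -465.0]]
tray [161.9 212.2] [ 139  137   45  127 4447] z [-0.0003  0.0027  0.0095]
((547.1897583007812, 234.67010498046875), (259.28692626953125, 90.31073760986328), 2.4041969776153564) [[416.0, 274.0], [420.0, 184.0], [679.0, 195.0], [675.0, 285.0]]
tray [386.8 201.8] [ 374  150   37  101 2026] z [-0.0007  0.0031  0.0104]
((555.2446899414062, -238.69602966308594), (74.01221466064453, 208.53152465820312), 89.5080337524414) [[451.0, -275.0], [659.0, -277.0], [660.0, -203.0], [451.0, -201.0]]
obj [288.  71.] ztop 0.097 circ [813.1 -31.9] 88.7 col [210. 208. 200.]
obj [157. 154.] ztop 0.0594 circ [630.9 235.2] 30.1 col [134. 133. 133.]
obj [402. 161.] ztop 0.0991 circ [ 620.9 -241.5] 21.0 col [117.  63.  30.]
obj [316. 164.] ztop 0.0958 circ [612.3 -75.2] 21.1 col [127.  74.  88.]
obj [346. 200.] ztop 0.096 circ [ 543.  -132.4] 21.1 col [134.  79.  93.]
obj [294. 209.] ztop 0.0568 circ [524.7 -34.2] 29.9 col [163. 162. 158.]
obj [ 46. 221.] ztop 0.0866 circ [494.  438.5] 18.5 col [168. 167. 164.]
obj [402. 231.] ztop 0.0988 circ [ 486.2 -241.3] 21.0 col [108.  59.  31.]
obj [280. 265.] ztop 0.0964 circ [418.3  -6.9] 20.7 col [164.  99. 116.]
t 6.47 tcp [ 0.4886 -0.2398  0.1901] jaw deg -122.4 zax [ 0.004 -0.002 -1.   ] w 0.0856 F [-1.   0.  -0.6] q6 1.66
slide to (0.522, -0.031, 0.19) [-0.1942  0.0838 -0.0002]
```

The orange cup stands at (486,-241), top at z 99, so it is about 2 mm off the bay centre at (488,-239). The white cup is at (525,-34), rim at z 57. Moving over it.

Call:
apply_moves(increments=[{"claw": 1, "slide": [-0.193, 0.08, 0], "roll": 0}, {"claw": 1, "slide": [-0.193, 0.08, 0], "roll": 0}, {"claw": 1, "slide": [-0.193, 0.08, 0], "roll": 0}, {"claw": 1, "slide": [-0.193, 0.08, 0], "roll": 0}, {"claw": 1, "slide": [-0.193, 0.08, 0], "roll": 0}, {"claw": 1, "slide": [-0.193, 0.08, 0], "roll": 0}, {"claw": 1, "slide": [-0.193, 0.08, 0], "roll": 0}])

```text
clock: 7.35
tool_pos: [0.5234, -0.0347, 0.1878]
tool_rot: [-0.0, -0.481, 0.877, 0.0]
contact_force: [-0.5, 0.1, 0.1]
grip_width: 0.0855
```

Run:
```python
from h import *
p,d=robot.read_camera("wrist");P=cloud("wrist",d)
m=(d>0)&(P[...,2]>.048)&(P[...,2]<.065)&(np.hypot(P[...,0]-.5247,P[...,1]+.034)<.045)
print(cv2.minEnclosingCircle((P[m][:,:2]*1000).astype(np.float32)))
togo(.525,-.034,.015)
```

```text
((525.9507446289062, -32.203792572021484), 29.99032974243164)
t 7.4 tcp [ 0.5235 -0.0347  0.188 ] jaw deg -122.5 zax [-0.001 -0.    -1.   ] w 0.0852 F [ 0.3 -0.3  0.6] q6 2.05
slide to (0.525, -0.034, 0.015) [-0.0014 -0.0009  0.173 ]
```

Call:
apply_moves(increments=[{"claw": 1, "slide": [-0.002, -0.001, 0.05], "roll": 0}, {"claw": 1, "slide": [-0.002, -0.001, 0.1], "roll": 0}, {"claw": 1, "slide": [-0.002, -0.001, 0.135], "roll": 0}, {"claw": 1, "slide": [-0.002, -0.001, 0.16], "roll": 0}, {"claw": 1, "slide": [-0.002, -0.001, 0.171], "roll": 0}, {"claw": 1, "slide": [-0.002, -0.001, 0.171], "roll": 0}, {"claw": 0.6, "slide": [-0.002, -0.001, 0.171], "roll": 0}, {"claw": 0.55, "slide": [-0.002, -0.001, 0.171], "roll": 0}, {"claw": 0.55, "slide": [-0.002, -0.001, 0.171], "roll": 0}, {"claw": 0.55, "slide": [-0.002, -0.001, 0.171], "roll": 0}, {"claw": 0.55, "slide": [-0.002, -0.001, 0.171], "roll": 0}], newtons=25)

```text
clock: 8.78
tool_pos: [0.5266, -0.0327, 0.0187]
tool_rot: [0.001, -0.482, 0.876, -0.001]
contact_force: [-0.7, -1.9, 6.8]
grip_width: 0.0594
```

```bash
python3 -c "
from h import *
togo(.4625,.2305,.1)"
```

```text
t 8.78 tcp [ 0.5266 -0.0327  0.0187] jaw deg -122.4 zax [ 0.003 -0.001 -1.   ] w 0.0594 F [-0.7 -1.9  6.8] q6 2.05
slide to (0.4625, 0.2305, 0.1) [-0.1878  0.195  -0.0816]
```

The grip is at 59 mm, with joint 6 near its limit on the left side. I'll lift, then unroll by 0.9 rad while carrying.

Call:
apply_moves(increments=[{"claw": 0.55, "slide": [0, 0, -0.02], "roll": 0}, {"claw": 0.55, "slide": [0, 0, -0.06], "roll": 0}, {"claw": 0.55, "slide": [0, 0, -0.1], "roll": 0}, {"claw": 0.55, "slide": [-0.035, 0.036, -0.1], "roll": -0.15}, {"claw": 0.55, "slide": [-0.07, 0.073, -0.1], "roll": -0.3}, {"claw": 0.55, "slide": [-0.105, 0.11, -0.1], "roll": -0.45}, {"claw": 0.55, "slide": [-0.14, 0.146, -0.1], "roll": -0.6}, {"claw": 0.55, "slide": [-0.17, 0.177, -0.1], "roll": -0.75}, {"claw": 0.55, "slide": [-0.188, 0.195, -0.1], "roll": -0.9}, {"claw": 0.55, "slide": [-0.188, 0.195, -0.08], "roll": -0.9}, {"claw": 0.55, "slide": [-0.188, 0.195, -0.04], "roll": -0.9}, {"claw": 0.55, "slide": [-0.188, 0.195, -0.03], "roll": -0.9}])

```text
clock: 10.28
tool_pos: [0.4604, 0.2302, 0.0456]
tool_rot: [0.002, 0.815, -0.58, -0.001]
contact_force: [-0.3, -0.2, -0.9]
grip_width: 0.0594
```

Run:
```python
from h import *
togo(.4625,.2305,.022)
p,d=robot.read_camera("side");cv2.imwrite("pics/s5.png",cv2.resize(p[60:260,180:400,::-1],None,fx=2.6,fy=2.6))
```

```text
t 10.28 tcp [0.4604 0.2302 0.0456] jaw deg -70.9 zax [-0.004 -0.002 -1.   ] w 0.0594 F [-0.3 -0.2 -0.9] q6 1.68
slide to (0.4625, 0.2305, 0.022) [ 0.0004 -0.0022  0.0236]
```

View pics/s5.png

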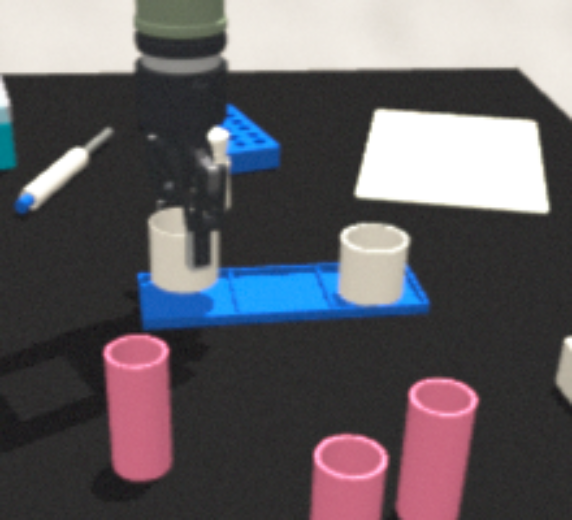

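The white cup hangs over bay -85, upright. Lowering the last 25 mm and releasing.

Call:
apply_moves(increments=[{"claw": 0.55, "slide": [0, -0.001, 0.012], "roll": 0}, {"claw": 0.55, "slide": [0, -0.001, 0.021], "roll": 0}, {"claw": 0.55, "slide": [0, -0.001, 0.025], "roll": 0}, {"claw": 0.55, "slide": [0, -0.001, 0.025], "roll": 0}, {"claw": 0.8, "slide": [0, -0.001, 0.025], "roll": 0}, {"claw": 1, "slide": [0, -0.001, 0.025], "roll": 0}, {"claw": 1, "slide": [0, -0.001, 0.025], "roll": 0}, {"claw": 1, "slide": [0, -0.001, 0.01], "roll": 0}, {"claw": 1, "slide": [0, -0.001, -0.04], "roll": 0}, {"claw": 1, "slide": [0, -0.001, -0.1], "roll": 0}, {"claw": 1, "slide": [0, -0.001, -0.15], "roll": 0}, {"claw": 1, "slide": [0, -0.001, -0.15], "roll": 0}])

```text
clock: 11.82
tool_pos: [0.4653, 0.2322, 0.2028]
tool_rot: [-0.005, 0.815, -0.58, 0.003]
contact_force: [0.0, -0.9, -0.6]
grip_width: 0.0851
```

```bash
python3 look.py; python3 -c "
from h import *
togo(.4625,.2305,.1)
p,d=robot.read_camera('side');cv2.imwrite('pics/s6.png',p[:,:,::-1])"
```

```text
tray [530.4 119. ] [ 499   87   61   66 2910] z [0.009  0.0274 0.0304]
((734.0192260742188, -539.0016479492188), (128.8133087158203, 121.06044006347656), 79.33809661865234) [[663.0, -591.0], [782.0, -613.0], [805.0, -487.0], [686.0, -465.0]]
tray [165.5 200. ] [ 139  137   46  127 2754] z [-0.0002  0.003   0.0104]
((547.2860717773438, 233.41932678222656), (258.9803466796875, 91.01458740234375), 3.0658693313598633) [[416.0, 272.0], [420.0, 181.0], [679.0, 195.0], [674.0, 286.0]]
tray [389.3 201.3] [ 374  150   37  101 2362] z [-0.0007  0.003   0.0102]
((555.2735595703125, -238.965576171875), (74.55083465576172, 208.5938720703125), 89.50800323486328) [[451.0, -275.0], [659.0, -277.0], [660.0, -203.0], [451.0, -201.0]]
obj [288.  71.] ztop 0.096 circ [813.  -31.7] 89.0 col [210. 207. 199.]
obj [158. 154.] ztop 0.0592 circ [631.  235.3] 30.2 col [133. 132. 132.]
obj [402. 162.] ztop 0.0984 circ [ 621.  -241.7] 21.2 col [117.  62.  29.]
obj [316. 164.] ztop 0.096 circ [611.9 -75. ] 20.9 col [126.  74.  87.]
obj [346. 200.] ztop 0.0957 circ [ 542.8 -132. ] 21.1 col [134.  79.  92.]
obj [503. 225.] ztop 0.087 circ [ 502.3 -441. ] 18.5 col [182. 180. 173.]
obj [402. 231.] ztop 0.0986 circ [ 486.3 -240.8] 21.1 col [124.  67.  33.]
obj [157. 243.] ztop 0.0599 circ [460.3 228.3] 29.8 col [140. 141. 143.]
obj [280. 264.] ztop 0.0967 circ [418.3  -6.9] 20.7 col [163.  99. 116.]
t 11.88 tcp [0.4637 0.2315 0.2   ] jaw deg -70.9 zax [ 0.005  0.002 -1.   ] w 0.0852 F [-0.2  0.3 -0.9] q6 1.68
slide to (0.4625, 0.2305, 0.1) [0.0006 0.0021 0.1   ]
```

View pics/s6.png

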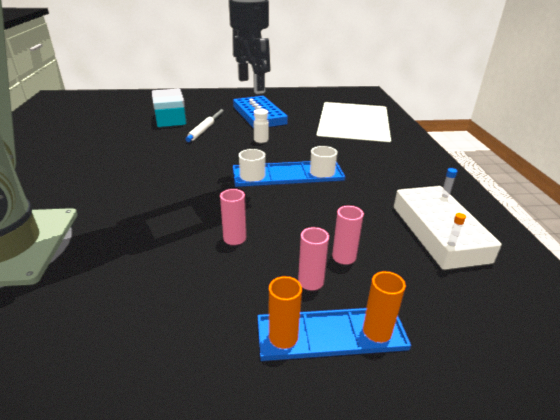

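Both cups stand upright in their bays, orange at (285,315) and white at (252,165) in the side view. The gripper is clear, so I'm handing in.

```bash
python3 -c "
from station import robot
print(robot.close_job())"
```

```text
the job is handed in; nothing more can be done
None
```

The two cups are apart, and each stands upright in an empty bay of its own tray. I handed the job in at about 12 s of the 61 s allowed; no verdict is reported.

I lifted the orange cup straight out of the white one and set it in the nearest bay (-67) of the small tray. Then I set the white cup in the nearest bay (-85) of the large tray.

| Cup | Measured position (mm) | Bay centre (mm) | Offset | Rim height (mm) |
|---|---|---|---|---|
| Orange | (486,-241) | about (488,-239) | about 3 mm | 98.6, expected 98 |
| White | (460,228) | about (462,229) | about 2–3 mm | 59.9, expected 58 |

- **Tolerances:** both offsets are well inside the 14 mm limit. The two rim heights match cups standing on the bay floors.
- **Clearances:** in the last side view both cups stood upright and the gripper was about 20 cm up, touching nothing. The measured pink cup positions did not change.
- **Force on gripping:** the tool read about 7 N upward each time the jaws closed. It disappeared on lifting, and the limits are 40 N and 120 N.
- **One disagreement:** the pink decoys measured about 50 mm from the white cup's side, closer than the 80 mm the task stated. I turned the jaws away from them and had no contact.

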